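# Weigh the ingredient tub on the canteen scale

### The job

Pick up the larger of the two oblong lidded tubs and set it down upright in the middle of the kitchen scale's steel pan, its long side along the pan's long side, so that it sits square and no edge overhangs. Lower it onto the pan before letting go rather than dropping it, and leave the other two tubs where they stand.

Things in the scene. Friction and masses are not known exactly. Their poses are not given: they have to be found in the camera images.
- tub: The tub to weigh: a closed, rigid oblong white plastic tub with a grey lid that has a black top panel, about 0.25 to 0.5 kg. A plain box with vertical sides, 52 mm along its x, 95 mm along its y, 75 mm high (lid flush with the sides, black panel 1 mm proud). Origin at the centre of its underside, z up. It stands on the work surface at the start, turned to any angle, and can be gripped across its 52 mm width from above. Half a turn makes no difference.
- pan: The scale's bare steel pan, origin at the centre of its top face: a flat plate 104 mm along x and 140 mm along y, 8 mm thick, top face 50 mm above the work surface. x and y lie along the pan's sides (y is the long side), z up. The pan does not sink. It sits on a black base, 200 mm along x and 170 mm along y, up to 38 mm high, that does not move; the base's centre lies 35 mm from the pan's centre towards -x of the pan, where the display is.
- small_tub: Bystander, leave alone: a smaller oblong tub of the same make, 40 mm along its x, 62 mm along its y, 55 mm high, loose on the work surface. Origin at the centre of its underside, z up.
- round_tub: Bystander, leave alone: a round tub of the same make, 70 mm in diameter, 80 mm high, loose on the work surface. Origin at the centre of its underside, z up.

How it is judged:
By the outcome, as a careful person would: the job done as asked, in the order asked, and still so for the second after the job is handed in, with the robot touching nothing.
It also fails if it takes over 32 s, if anything falls off the work surface, if the arm or the gripper's body presses on something with over 40 N, if the wrist force passes 120 N, or if a joint passes its speed limit or range.

### The arm

A 6-joint arm with a two-finger parallel gripper is mounted at the origin on the work surface. World frame = base frame: x ahead of the robot, y to its left, z up, the work surface at z = 0. Lengths are in m, angles in rad, forces in N, time in s.
With the tool pointing down it reaches from about 0.375 to 0.9 m from the base axis. Payload 3.1 kg.
Tool frame: the origin (TCP) lies midway between the tips of the shut fingers; the grasp point (between the pads) lies 19 mm behind it (manip.grasp_offset is the distance from the TCP to the grasp point, in m); z points along the fingers, y is the line along which they close (so a half turn about z gives the same grasp; the last joint's range is limited). The gripper opens to 85 mm and grips with 20 to 120 N. Pads are 22 mm wide; open, the fingers measure 114 mm over their backs; the gripper's body (76 mm by 85 mm) begins 54 mm behind the grasp point. The pads swing forward as they close: fully open they stand 13 mm farther back than shut.
Start: joints at [0.933, 0.527, 1.433, -0, 1.181, -0.178], TCP at [0.277, 0.56, 0.231] pointing down, gripper open.
Joint ranges: [-3.08, 3.08], [-0.75, 2.2], [0.22, 2.44], [-1.43, 4.57], [0, 2.65], [-2.85, 2.85]. Speed limits (rad/s): [2.79, 2.79, 3.14, 3.14, 3.14, 3.14].

### API

Orientations are given as a unit quaternion [x, y, z, w].
In Python, from station import sensors, cams, order, manip gives the robot as it stands.
- The arm moves only by the tool move_arm, never from a script. Its argument "targets" is a list of rows, each an object of numbers: "dx", "dy", "dz": the shift along the world's x, y, z normalised to -1 to 1, where 1 is 25 mm; "rx", "ry", "rz": the turn, a rotation vector about the world's x, y, z normalised to -1 to 1, where 1 is 30 degrees. A call has exactly 10 rows; each row shifts and turns the commanded pose from where the row before left it; what a row does not reach is not made up. A row lasts 1/8 s, in which the tool goes at most 62.5 mm and 10.7 degrees, less where a joint would pass 70% of its speed; a pose out of reach is approached as far as the arm can. A call with a number of a shift or a turn outside -1 to 1 is refused whole. A call with a gripper value outside its range is refused whole. "claw" is the opening in per cent of the stroke, from 0 (shut) to 100 (fully open), set as the call begins (left out, the last holds). The fingers move at their own pace and stop on an object; "newtons" is the grip in N (left out, the last holds). Time passes only in rows, so rows that do not move let the fingers close, or fill a call up. It gives the time, the measured TCP pose, the force, the opening and the grip force at its end, in the units of the state.
- sensors.sense(): the state, without advancing time (a new reading comes with each control period).
- cams.snapshot(name): name is "scene" or "side" or "wrist"; returns the picture (480x640x3 uint8, red, green, blue); there is no depth.
- cams.camera_model(name): a dict with "fx", "fy", "cx", "cy" (pixels), "distortion" ([k1, k2, p1, p2, k3] as OpenCV has them; the pictures are not rectified), "extrinsics" (4x4, takes a point from world to camera coordinates). Camera axes: x right, y down, z forward; pixel columns grow to the right and rows downward; lengths in m; the calibration is good to about 2 mm. A picture is of the moment at which its call begins: read the wrist's pose just before it. camera_model takes no time and is no camera call; for the wrist camera it gives the pose at the moment of the call.
- order.sign_off(): hands the job in; it is judged then, once.
The state is a dict: "t": time; "q": joint angles; "qd": joint speeds; "tau": joint torques, N m; "tcp_pos": TCP position; "tool_rot": TCP orientation; "force": force on the tool from outside, world axes, zero at the start; "ft_torque": the same for the moment, N m; "finger_gap": opening from 0.0 (shut) to 1.0 (fully open); "gripper_force": force on a finger pad.
Only numpy, scipy, OpenCV 4.12 (cv2) and the standard library are available. Lean on these libraries where they do the work, as an engineer would, in place of code of your own. Each camera call takes 0.05 s, during which the arm holds its last target. There are 200 camera calls.

## Working session

There is one attempt and no reset: what is moved stays moved. The work goes in short steps, Python scripts to look and compute and a tool call to move; the robot and the scene stay as the last step left them, time stands still between calls to the robot, and variables do not carry over. Pictures are saved under pics/ and viewed, at most 10 in all, crops included, and the job is handed in when it is done.

Besides the shell and the picture viewer there is one more tool, called after "Emit:" by a JSON object that holds its "method" and its "body". move_arm: Moves the arm, as the interface text tells. Scaled input: -1 to 1 covers 25 mm each way for a shift and 30 degrees each way for a turn. Its arguments: {"type":"object","properties":{"targets":{"type":"array"},"claw":{"type":"number"},"newtons":{"type":"number"}},"required":["targets"]}

```bash
mkdir -p pics
python3 - <<'E'
from station import sensors,cams
import cv2
for n in("scene","side"):
    cv2.imwrite(f"pics/{n}0.png",cams.snapshot(n)[:,:,::-1])
    m=cams.camera_model(n);print(n,m)
s=sensors.sense();print(s['t'],s['tcp_pos'],s['tool_rot'],s['force'])
E
```

```text
scene {'fx': 580.4993817675132, 'fy': 580.4993817675132, 'cx': 327.1582894919419, 'cy': 237.87067194328586, 'distortion': array([-0.16193433,  0.        ,  0.        ,  0.        ,  0.        ]), 'extrinsics': array([[-0.18575717,  0.9825358 , -0.01084808,  0.08123585],
       [ 0.61256569,  0.10716466, -0.78312133, -0.28090532],
       [-0.76828221, -0.15211556, -0.62177432,  1.51552781],
       [ 0.        ,  0.        ,  0.        ,  1.        ]])}
side {'fx': 595.3032283586417, 'fy': 595.3032283586417, 'cx': 316.32844339978413, 'cy': 232.45034435399216, 'distortion': array([-0.1598369,  0.       ,  0.       ,  0.       ,  0.       ]), 'extrinsics': array([[ 0.99441786, -0.10549687,  0.00187824, -0.56411319],
       [-0.073611  , -0.70639381, -0.70398097,  0.11228633],
       [ 0.07559456,  0.69991299, -0.71021635,  0.80127491],
       [ 0.        ,  0.        ,  0.        ,  1.        ]])}
0.1 [0.27635251 0.55986916 0.23043479] [ 2.27386955e-01  9.73803998e-01 -8.89425076e-04 -3.93639055e-04] [-0.34234959  0.11955969 -0.23671082]
```

View pics/scene0.png

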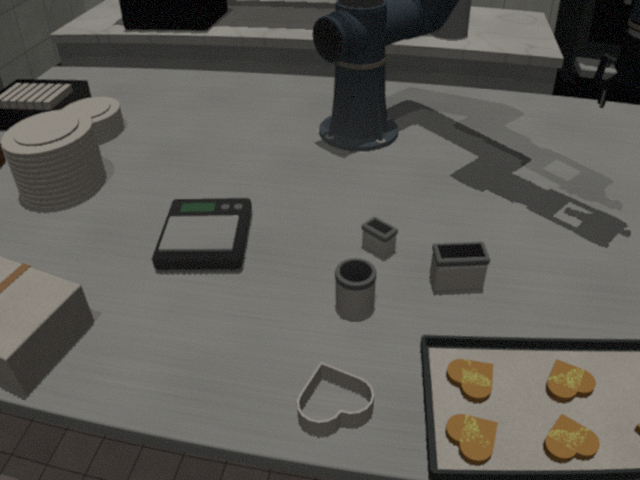

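View pics/side0.png

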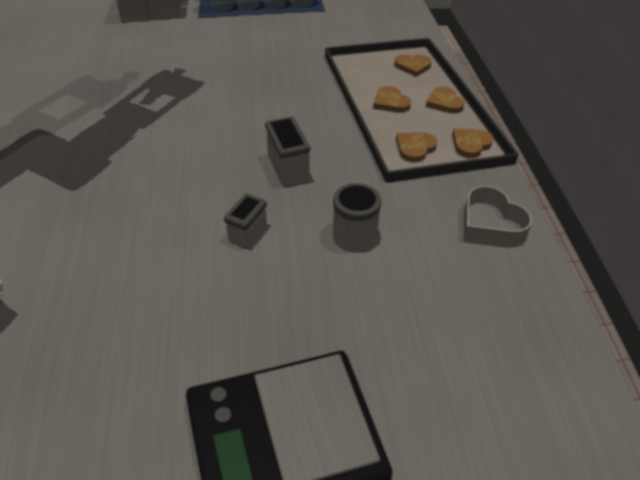

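The scene view shows the scale at about (205,232), the large tub at (460,265), the small tub at (379,237) and the round tub at (355,288). In the side view they are at (290,400), (288,150), (246,220) and (357,215). I'll enlarge crops of the tub and pan.

Run:
```python
import cv2,numpy as np
a=cv2.imread("pics/side0.png");b=cv2.imread("pics/scene0.png")
def c(im,x,y,w,h,k):return cv2.convertScaleAbs(cv2.resize(im[y:y+h,x:x+w],None,fx=k,fy=k,interpolation=cv2.INTER_CUBIC),alpha=1.6)
A=np.zeros((600,800,3),np.uint8)
def put(i,x,y):A[y:y+i.shape[0],x:x+i.shape[1]]=i
put(c(a,250,105,75,90,4),0,0)      # side tub, x4
put(c(b,420,230,80,70,5),310,0)    # scene tub, x5
put(c(a,180,340,220,140,1.7),0,361)
put(c(b,145,190,115,60,3.5),390,361)
put(c(b,145,190,115,68,3.5),390,361)
cv2.imwrite("pics/crop.png",A)
```

```text
(no output)
```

View pics/crop.png

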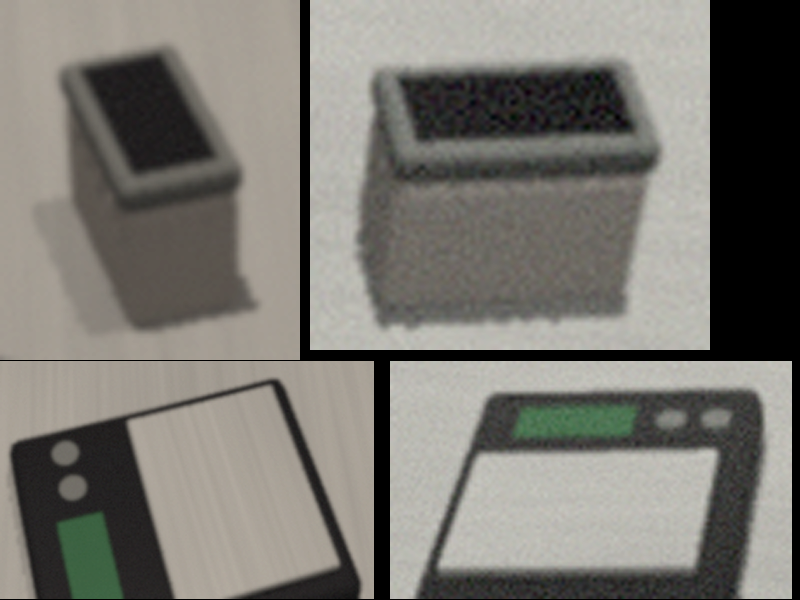

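The crops show the tub's lid corners: side (265.8,122) (292,116.7) (310,147) (281,153), scene (433,244) (484,243) (490,260) (438,263). The pan corners are side (254.7,376) (343,353) (380,462), scene (169,216) (239,215) (232,250) (159,250).

```bash
cat > h.py <<'E'
import numpy as np,cv2
from station import cams,sensors
from scipy.optimize import least_squares
from scipy.spatial.transform import Rotation as R
def proj(m,P):
    E=np.asarray(m['extrinsics']);K=np.array([[m['fx'],0,m['cx']],[0,m['fy'],m['cy']],[0,0,1]])
    return cv2.projectPoints(np.asarray(P,float),cv2.Rodrigues(E[:3,:3])[0],E[:3,3],K,m['distortion'])[0][:,0]
def rect(p,w,l,z):
    c,s=np.cos(p[2]),np.sin(p[2]);L=np.array([[-w,-l],[w,-l],[w,l],[-w,l]])/2
    return np.c_[L@np.array([[c,s],[-s,c]])+p[:2],np.full(4,z)]
def fit(obs,w,l,z,p0):
    """obs: list of (camera model, {corner index:(u,v)})"""
    f=lambda p:np.concatenate([(proj(m,rect(p,w,l,z))[list(d)]-np.array(list(d.values()))).ravel() for m,d in obs])
    r=least_squares(f,p0,x_scale=[.01,.01,.1]);return r.x,np.round(r.fun,1)
E
python3 - <<'E'
from h import *
A=cams.camera_model("side");B=cams.camera_model("scene")
# tub: side-view order far-left, far-right, near-right, near-left
T=np.array([(265.8,122),(292,116.7),(310,147),(281.2,153.2)])
def on(m,u,z):
    E=m['extrinsics'];K=np.array([[m['fx'],0,m['cx']],[0,m['fy'],m['cy']],[0,0,1]])
    d=np.r_[cv2.undistortPoints(np.array([[u]],float),K,m['distortion'])[0,0],1]@E[:3,:3];o=-E[:3,:3].T@E[:3,3]
    return (o+d*(z-o[2])/d[2])[:2]
S=[(433.4,244),(483.6,242.6),(489.6,260),(438.4,263)]
for n,m,U,z in(("side tub",A,T,.075),("scene tub",B,S,.075),("side pan",A,[(254.7,375.9),(342.9,352.9),(380,461.8)],.05),("scene pan",B,[(169.3,215.7),(239,215.1),(232.1,249.7),(158.7,249.7)],.05),("small",A,[(246,209)],.055),("round",A,[(357,200)],.08)):
    print(n,np.round([on(m,u,z) for u in U],3).tolist())
# world order of corners: 0(-x,-y)=near-left side view,1(+x,-y)=near-right,2=far-right,3=far-left
a={0:T[3],1:T[2],2:T[1],3:T[0]}; b={3:S[1],2:S[2],1:S[3],0:S[0]}
for o in([(A,a)],[(B,b)],[(A,a),(B,b)]):print(fit(o,.052,.095,.075,[.5,.2,.1]))
a={3:(254.7,375.9),2:(342.9,352.9),1:(380,461.8)};b={0:(169.3,215.7),3:(239,215.1),2:(232.1,249.7),1:(158.7,249.7)}
for o in([(A,a)],[(B,b)],[(A,a),(B,b)]):print(fit(o,.104,.14,.05,[.5,-.2,.1]))
s=sensors.sense();print(R.from_quat(s['tool_rot']).as_matrix().round(3).tolist())
E
```

```text
side tub [[0.513, 0.293], [0.558, 0.304], [0.58, 0.216], [0.533, 0.205]]
scene tub [[0.535, 0.211], [0.516, 0.301], [0.563, 0.31], [0.586, 0.222]]
side pan [[0.477, -0.175], [0.583, -0.154], [0.603, -0.293]]
scene pan [[0.504, -0.307], [0.479, -0.169], [0.584, -0.149], [0.608, -0.285]]
small [[0.474, 0.103]]
round [[0.634, 0.079]]
(array([0.5460661 , 0.2549184 , 0.23331642]), array([-1. ,  0.9,  1.6,  0.4,  1.3, -1.2, -2. , -0.6]))
(array([0.54952603, 0.26113304, 0.23189002]), array([ 0.3, -0.8,  1.9,  0.7, -0.8, -0. , -1.4, -0.2]))
(array([0.54713897, 0.25950022, 0.23180015]), array([-0.5, -0.9,  1.9, -1.3,  1.8, -2.7, -1.4, -2.2, -0.6, -1.7,  0.9,
       -0.3, -1.7, -1.1, -2.3, -1.1]))
(array([ 0.5408977 , -0.23340201,  0.16807256]), array([ 0.7, -1.5, -1.6,  1.3,  0.8,  0.2]))
(array([ 0.54380891, -0.22745434,  0.18748588]), array([ 0.4,  0.6,  0.1,  0.3,  0.3, -0.7, -0.8, -0.2]))
(array([ 0.54110608, -0.23167994,  0.17041094]), array([ 0.7, -2.6, -1.8,  0. ,  0.9, -1.5, -0.5, -0.8, -1.1, -0.3, -2. ,
       -1.5, -2.6, -1.7]))
[[-0.897, 0.443, -0.001], [0.443, 0.897, -0.002], [0.0, -0.002, -1.0]]
```

Emit:
{"method": "move_arm", "body": {"targets": [{"dx": 0.8, "dy": -0.92, "rz": -0.15}, {"dx": 0.8, "dy": -0.92, "rz": -0.15}, {"dx": 0.8, "dy": -0.92, "rz": -0.15}, {"dx": 0.8, "dy": -0.92, "rz": -0.15}, {"dx": 0.8, "dy": -0.92, "rz": -0.15}, {"dx": 0.8, "dy": -0.92, "rz": -0.15}, {"dx": 0.8, "dy": -0.92, "rz": -0.15}, {"dx": 0.8, "dy": -0.92, "rz": -0.15}, {"dx": 0.8, "dy": -0.92, "rz": -0.15}, {"dx": 0.8, "dy": -0.92, "rz": -0.15}], "claw": 100}}

```text
schema error: expected keys dx, dy, dz, rx, ry, rz
```

Emit:
{"method": "move_arm", "body": {"targets": [{"dx": 0.96, "dy": -0.96, "rz": -0.06}, {"dx": 0.96, "dy": -0.96, "rz": -0.06}, {"dx": 0.96, "dy": -0.96, "rz": -0.06}, {}, {}, {}, {}, {}, {}, {}]}}

```text
schema error: expected keys dx, dy, dz, rx, ry, rz
```

Run:
```python
from h import *
s=sensors.sense();print(s['t'],s['tcp_pos'],R.from_quat(s['tool_rot']).as_matrix().round(3).tolist(),s['finger_gap'])
m=cams.camera_model("wrist");np.save("w1.npy",m,allow_pickle=True)
cv2.imwrite("pics/w1.png",cv2.convertScaleAbs(cams.snapshot("wrist")[:,:,::-1],alpha=1.4))
print(proj(m,rect([.548,.258,.232],.052,.095,.075)).round())
```

```text
0.1 [0.27635251 0.55986916 0.23043479] [[-0.897, 0.443, -0.001], [0.443, 0.897, -0.002], [0.0, -0.002, -1.0]] 1.0010967559727304
[[127. 563.]
 [162. 589.]
 [223. 548.]
 [190. 520.]]
```

View pics/w1.png

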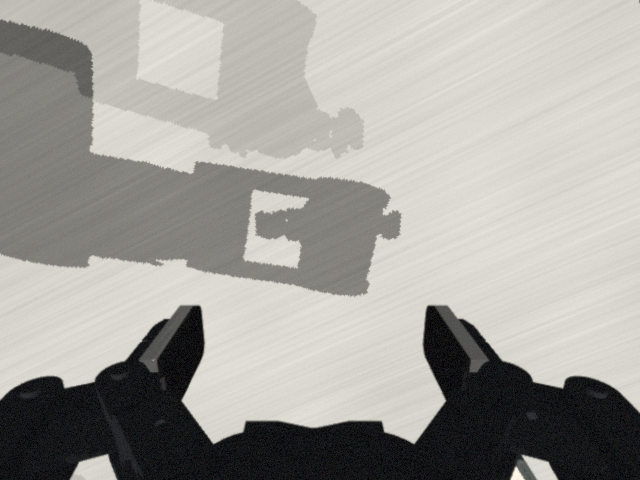

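The wrist view shows only the bare surface and the arm's shadow, with the fingers at about (190,330) and (440,330). The camera looks ahead along tool +x. Every move row needs all six keys, so I'll resend, stopping about 80 mm short so the wrist camera sees the tub.

Emit:
{"method": "move_arm", "body": {"targets": [{"dx": 0.8, "dy": -0.96, "dz": 0, "rx": 0, "ry": 0, "rz": -0.15}, {"dx": 0.8, "dy": -0.96, "dz": 0, "rx": 0, "ry": 0, "rz": -0.15}, {"dx": 0.8, "dy": -0.96, "dz": 0, "rx": 0, "ry": 0, "rz": -0.15}, {"dx": 0.8, "dy": -0.96, "dz": 0, "rx": 0, "ry": 0, "rz": -0.15}, {"dx": 0.8, "dy": -0.96, "dz": 0, "rx": 0, "ry": 0, "rz": -0.15}, {"dx": 0.8, "dy": -0.96, "dz": 0, "rx": 0, "ry": 0, "rz": -0.15}, {"dx": 0.8, "dy": -0.96, "dz": 0, "rx": 0, "ry": 0, "rz": -0.15}, {"dx": 0.8, "dy": -0.96, "dz": 0, "rx": 0, "ry": 0, "rz": -0.15}, {"dx": 0.8, "dy": -0.96, "dz": 0, "rx": 0, "ry": 0, "rz": -0.15}, {"dx": 0.8, "dy": -0.96, "dz": 0, "rx": 0, "ry": 0, "rz": -0.15}], "claw": 100}}

```text
t: 1.4
tcp_pos: [0.4771, 0.3194, 0.231]
tool_rot: [0.584, 0.812, -0.0, -0.0]
force: [0.7, 0.3, -0.4]
finger_gap: 1.002
gripper_force: 0.0
```

Emit:
{"method": "move_arm", "body": {"targets": [{"dx": 0.6, "dy": -0.93, "dz": 0, "rx": 0, "ry": 0, "rz": -0.03}, {"dx": 0.6, "dy": -0.93, "dz": 0, "rx": 0, "ry": 0, "rz": -0.03}, {"dx": 0.6, "dy": -0.93, "dz": 0, "rx": 0, "ry": 0, "rz": -0.03}, {"dx": 0.6, "dy": -0.93, "dz": 0, "rx": 0, "ry": 0, "rz": -0.03}, {"dx": 0.6, "dy": -0.93, "dz": 0, "rx": 0, "ry": 0, "rz": -0.03}, {"dx": 0.6, "dy": -0.93, "dz": 0, "rx": 0, "ry": 0, "rz": -0.03}, {"dx": 0, "dy": 0, "dz": 0, "rx": 0, "ry": 0, "rz": 0}, {"dx": 0, "dy": 0, "dz": 0, "rx": 0, "ry": 0, "rz": 0}, {"dx": 0, "dy": 0, "dz": 0, "rx": 0, "ry": 0, "rz": 0}, {"dx": 0, "dy": 0, "dz": 0, "rx": 0, "ry": 0, "rz": 0}]}}

```text
t: 2.65
tcp_pos: [0.5662, 0.1816, 0.2313]
tool_rot: [0.62, 0.785, -0.0, -0.0]
force: [-1.1, -0.8, 0.7]
finger_gap: 1.0
gripper_force: 0.0
```

Run:
```python
from h import *
s=sensors.sense();print(s['t'],s['tcp_pos'],R.from_quat(s['tool_rot']).as_matrix().round(3).tolist(),s['finger_gap'])
m=cams.camera_model("wrist");np.save("w2.npy",m,allow_pickle=True)
cv2.imwrite("pics/w2.png",cv2.convertScaleAbs(cams.snapshot("wrist")[:,:,::-1],alpha=1.4))
print(proj(m,rect([.548,.258,.232],.052,.095,.075)).round())
```

```text
2.65 [0.56621447 0.18164073 0.23131132] [[-0.231, 0.973, -0.0], [0.973, 0.231, 0.0], [0.0, -0.0, -1.0]] 0.9999535143034859
[[280. 183.]
 [345. 183.]
 [349.  51.]
 [277.  51.]]
```

View pics/w2.png

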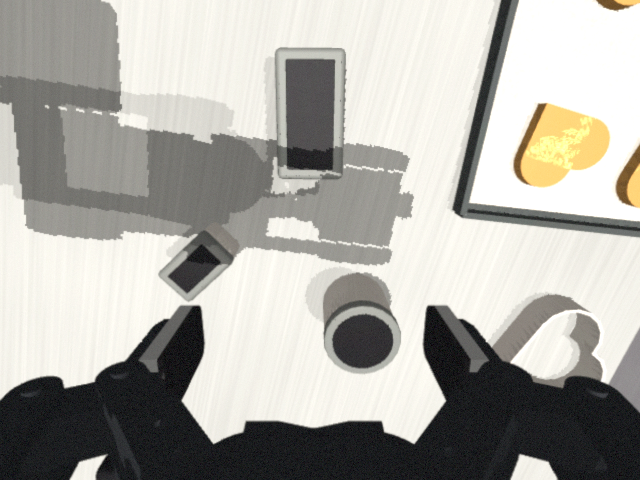

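The wrist view shows the tub's lid corners at (276,48), (345,49), (343,179) and (279,177), 1 to 6 px from the prediction. The small tub at (197,265) and the round tub at (362,340) are clear of the approach.

Run:
```python
from h import *
m=np.load("w2.npy",allow_pickle=True).item()
p,r=fit([(m,{0:(279,177.5),1:(343.5,178.5),2:(345,49),3:(276,48)})],.052,.095,.075,[.548,.258,.232]);print(p,r)
s=sensors.sense();print("d mm",(p[:2]-s['tcp_pos'][:2])*1e3,"rz deg",np.degrees(p[2])-np.degrees(np.arctan2(.231,.973)))
```

```text
[0.54585067 0.259881   0.23378066] [-0.7  2.4  0.1  1.4  1.9 -2.  -1.4 -1. ]
d mm [-20.4796769   78.35792084] rz deg 0.03930445246365366
```

Emit:
{"method": "move_arm", "body": {"targets": [{"dx": -0.204, "dy": 0.784, "dz": -0.6, "rx": 0, "ry": 0, "rz": 0}, {"dx": -0.204, "dy": 0.784, "dz": -0.6, "rx": 0, "ry": 0, "rz": 0}, {"dx": -0.204, "dy": 0.784, "dz": -0.6, "rx": 0, "ry": 0, "rz": 0}, {"dx": -0.204, "dy": 0.784, "dz": -0.6, "rx": 0, "ry": 0, "rz": 0}, {"dx": 0, "dy": 0, "dz": -0.93, "rx": 0, "ry": 0, "rz": 0}, {"dx": 0, "dy": 0, "dz": -0.93, "rx": 0, "ry": 0, "rz": 0}, {"dx": 0, "dy": 0, "dz": -0.93, "rx": 0, "ry": 0, "rz": 0}, {"dx": 0, "dy": 0, "dz": -0.93, "rx": 0, "ry": 0, "rz": 0}, {"dx": 0, "dy": 0, "dz": -0.93, "rx": 0, "ry": 0, "rz": 0}, {"dx": 0, "dy": 0, "dz": -0.93, "rx": 0, "ry": 0, "rz": 0}], "claw": 100}}

```text
t: 3.95
tcp_pos: [0.5458, 0.2603, 0.0302]
tool_rot: [0.62, 0.785, -0.0, -0.0]
force: [-0.2, 0.1, 0.4]
finger_gap: 0.995
gripper_force: 0.0
```

Emit:
{"method": "move_arm", "body": {"targets": [{"dx": 0, "dy": 0, "dz": 0, "rx": 0, "ry": 0, "rz": 0}, {"dx": 0, "dy": 0, "dz": 0, "rx": 0, "ry": 0, "rz": 0}, {"dx": 0, "dy": 0, "dz": 0, "rx": 0, "ry": 0, "rz": 0}, {"dx": 0, "dy": 0, "dz": 0, "rx": 0, "ry": 0, "rz": 0}, {"dx": 0, "dy": 0, "dz": 0, "rx": 0, "ry": 0, "rz": 0}, {"dx": 0, "dy": 0, "dz": 0, "rx": 0, "ry": 0, "rz": 0}, {"dx": 0, "dy": 0, "dz": 0, "rx": 0, "ry": 0, "rz": 0}, {"dx": 0, "dy": 0, "dz": 0, "rx": 0, "ry": 0, "rz": 0}, {"dx": 0, "dy": 0, "dz": 0, "rx": 0, "ry": 0, "rz": 0}, {"dx": 0, "dy": 0, "dz": 0, "rx": 0, "ry": 0, "rz": 0}], "claw": 0, "newtons": 60}}

```text
t: 5.2
tcp_pos: [0.5465, 0.2593, 0.0321]
tool_rot: [0.62, 0.784, 0.0, 0.0]
force: [-1.3, -0.3, 2.2]
finger_gap: 0.599
gripper_force: 64.0
```

Emit:
{"method": "move_arm", "body": {"targets": [{"dx": 0, "dy": 0, "dz": 0.4, "rx": 0, "ry": 0, "rz": 0}, {"dx": 0, "dy": 0, "dz": 0.8, "rx": 0, "ry": 0, "rz": 0}, {"dx": 0, "dy": 0, "dz": 0.8, "rx": 0, "ry": 0, "rz": 0}, {"dx": 0, "dy": 0, "dz": 0.8, "rx": 0, "ry": 0, "rz": 0}, {"dx": 0, "dy": -0.4, "dz": 0.8, "rx": 0, "ry": 0, "rz": 0}, {"dx": 0, "dy": -0.8, "dz": 0.8, "rx": 0, "ry": 0, "rz": 0}, {"dx": 0, "dy": -0.8, "dz": 0.8, "rx": 0, "ry": 0, "rz": 0}, {"dx": 0, "dy": -0.8, "dz": 0.8, "rx": 0, "ry": 0, "rz": 0}, {"dx": 0, "dy": -0.8, "dz": 0.8, "rx": 0, "ry": 0, "rz": 0}, {"dx": 0, "dy": -0.8, "dz": 0.8, "rx": 0, "ry": 0, "rz": 0}], "claw": 0}}

```text
t: 6.45
tcp_pos: [0.5463, 0.1475, 0.2232]
tool_rot: [0.621, 0.784, 0.0, 0.0]
force: [-0.3, 1.1, -2.8]
finger_gap: 0.601
gripper_force: 63.8
```

Run:
```python
from h import *
m=np.load("w2.npy",allow_pickle=True).item();E=m['extrinsics']
T=np.eye(4);T[:3,:3]=[[-.231,.973,0],[.973,.231,0],[0,0,-1]];T[:3,3]=[.5662,.1816,.2313]
Ec=E@T   # tool->camera
np.save("Ec.npy",Ec)
print("cam in tool",-Ec[:3,:3].T@Ec[:3,3],"axis",Ec[2,:3])
q=np.radians(10.2)
for z in(.23,.26):
  for d in(.11,.14,.17):
    y=np.array([np.cos(q),np.sin(q),0]);x=np.array([-y[1],y[0],0])
    T=np.eye(4);T[:3,:3]=np.c_[x,y,[0,0,-1]];T[:3,3]=np.array([.5425,-.230,z])-d*x
    n=dict(m);n['extrinsics']=Ec@np.linalg.inv(T)
    c=T[:3,3]
    tub=[proj(n,rect([*c[:2],q],.052,.095,z+h)).round()[2].tolist() for h in(.044,-.032)]
    print(z,d,c.round(3),proj(n,rect([.5425,-.23,q],.104,.14,.05)).round().tolist(),"tubfar",tub)
```

```text
cam in tool [ 0.07470885  0.00046061 -0.14350074] axis [-2.90956885e-01 -6.21406431e-04  9.56739945e-01]
0.23 0.11 [ 0.562 -0.338  0.23 ] [[252.0, 168.0], [374.0, 168.0], [384.0, -25.0], [243.0, -25.0]] tubfar [[406.0, 229.0], [368.0, 186.0]]
0.23 0.14 [ 0.567 -0.368  0.23 ] [[250.0, 131.0], [376.0, 131.0], [387.0, -76.0], [240.0, -76.0]] tubfar [[406.0, 229.0], [368.0, 186.0]]
0.23 0.17 [ 0.573 -0.397  0.23 ] [[248.0, 92.0], [378.0, 92.0], [390.0, -130.0], [237.0, -130.0]] tubfar [[406.0, 229.0], [368.0, 186.0]]
0.26 0.11 [ 0.562 -0.338  0.26 ] [[257.0, 165.0], [369.0, 165.0], [377.0, -11.0], [249.0, -11.0]] tubfar [[406.0, 229.0], [368.0, 186.0]]
0.26 0.14 [ 0.567 -0.368  0.26 ] [[256.0, 131.0], [371.0, 131.0], [380.0, -56.0], [247.0, -56.0]] tubfar [[406.0, 229.0], [368.0, 186.0]]
0.26 0.17 [ 0.573 -0.397  0.26 ] [[254.0, 95.0], [372.0, 95.0], [382.0, -104.0], [245.0, -104.0]] tubfar [[406.0, 229.0], [368.0, 186.0]]
```

Emit:
{"method": "move_arm", "body": {"targets": [{"dx": 0.054, "dy": -0.954, "dz": 0.15, "rx": 0, "ry": 0, "rz": -0.0104}, {"dx": 0.054, "dy": -0.954, "dz": 0.15, "rx": 0, "ry": 0, "rz": -0.0104}, {"dx": 0.054, "dy": -0.954, "dz": 0.15, "rx": 0, "ry": 0, "rz": -0.0104}, {"dx": 0.054, "dy": -0.954, "dz": 0.15, "rx": 0, "ry": 0, "rz": -0.0104}, {"dx": 0.054, "dy": -0.954, "dz": 0.15, "rx": 0, "ry": 0, "rz": -0.0104}, {"dx": 0.054, "dy": -0.954, "dz": 0.15, "rx": 0, "ry": 0, "rz": -0.0104}, {"dx": 0.054, "dy": -0.954, "dz": 0.15, "rx": 0, "ry": 0, "rz": -0.0104}, {"dx": 0.054, "dy": -0.954, "dz": 0.15, "rx": 0, "ry": 0, "rz": -0.0104}, {"dx": 0.054, "dy": -0.954, "dz": 0.15, "rx": 0, "ry": 0, "rz": -0.0104}, {"dx": 0.054, "dy": -0.954, "dz": 0.15, "rx": 0, "ry": 0, "rz": -0.0104}], "claw": 0}}

```text
t: 7.7
tcp_pos: [0.5593, -0.0908, 0.2601]
tool_rot: [0.642, 0.767, -0.0, -0.0]
force: [-0.1, -0.5, -2.5]
finger_gap: 0.606
gripper_force: 63.8
```

Emit:
{"method": "move_arm", "body": {"targets": [{"dx": 0, "dy": -1, "dz": 0, "rx": 0, "ry": 0, "rz": 0}, {"dx": 0, "dy": -1, "dz": 0, "rx": 0, "ry": 0, "rz": 0}, {"dx": 0, "dy": -1, "dz": 0, "rx": 0, "ry": 0, "rz": 0}, {"dx": 0, "dy": -1, "dz": 0, "rx": 0, "ry": 0, "rz": 0}, {"dx": 0, "dy": -1, "dz": 0, "rx": 0, "ry": 0, "rz": 0}, {"dx": 0, "dy": -1, "dz": 0, "rx": 0, "ry": 0, "rz": 0}, {"dx": 0, "dy": -1, "dz": 0, "rx": 0, "ry": 0, "rz": 0}, {"dx": 0, "dy": -1, "dz": 0, "rx": 0, "ry": 0, "rz": 0}, {"dx": 0, "dy": -1, "dz": 0, "rx": 0, "ry": 0, "rz": 0}, {"dx": 0, "dy": -0.54, "dz": 0, "rx": 0, "ry": 0, "rz": 0}]}}

```text
t: 8.95
tcp_pos: [0.5598, -0.3297, 0.2591]
tool_rot: [0.642, 0.767, -0.0, 0.0]
force: [-0.0, -0.4, -3.0]
finger_gap: 0.602
gripper_force: 63.8
```

Run:
```python
from h import *
s=sensors.sense();print(s['t'],s['tcp_pos'],R.from_quat(s['tool_rot']).as_matrix().round(3).tolist(),s['finger_gap'],s['q'])
m=cams.camera_model("wrist");np.save("w3.npy",m,allow_pickle=True)
cv2.imwrite("pics/w3.png",cv2.convertScaleAbs(cams.snapshot("wrist")[:,:,::-1],alpha=1.2))
print(proj(m,rect([.5425,-.23,.178],.104,.14,.05)).round())
```

```text
8.95 [ 0.55979722 -0.32972224  0.259107  ] [[-0.176, 0.984, 0.0], [0.984, 0.176, -0.0], [-0.0, -0.0, -1.0]] 0.6022543544655146 [-7.03946202e-01  5.34264747e-01  1.33562749e+00 -9.60882354e-05
  1.27159106e+00 -8.80695542e-01]
[[258. 174.]
 [370. 174.]
 [377.   1.]
 [250.   1.]]
```

View pics/w3.png

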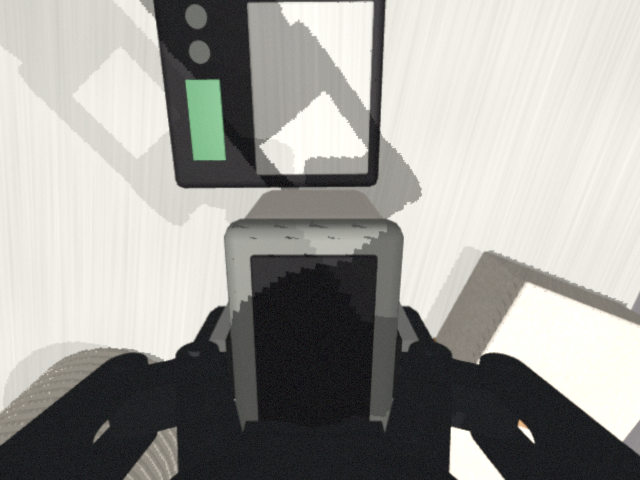

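The wrist view shows the pan corners at (258,175), (369,174), (374,2) and (248,2), almost as predicted. The held tub sits centred and square in the grip, with its far lid edge at about row 228.

Run:
```python
from h import *
m=np.load("w3.npy",allow_pickle=True).item()
p,r=fit([(m,{0:(258.5,175),1:(369,174),2:(374,1.5),3:(248,2)})],.104,.14,.05,[.5425,-.23,.178]);print(p,r)
s=sensors.sense();a=np.degrees(np.arctan2(.1765,.984))
print("d mm",(p[:2]-s['tcp_pos'][:2])*1e3,"rz",np.degrees(p[2])-a)
```

```text
[ 0.541374   -0.23067018  0.18950363] [-0.9  0.4  0.1  0.1  1.  -0.8 -0.3  0.5]
d mm [-18.47086858 100.5256946 ] rz 0.6887563955510192
```

Emit:
{"method": "move_arm", "body": {"targets": [{"dx": -0.148, "dy": 0.796, "dz": 0, "rx": 0, "ry": 0, "rz": 0.0033}, {"dx": -0.148, "dy": 0.796, "dz": 0, "rx": 0, "ry": 0, "rz": 0.0033}, {"dx": -0.148, "dy": 0.796, "dz": 0, "rx": 0, "ry": 0, "rz": 0.0033}, {"dx": -0.148, "dy": 0.796, "dz": 0, "rx": 0, "ry": 0, "rz": 0.0033}, {"dx": -0.148, "dy": 0.796, "dz": 0, "rx": 0, "ry": 0, "rz": 0.0033}, {"dx": 0, "dy": 0, "dz": -0.96, "rx": 0, "ry": 0, "rz": 0}, {"dx": 0, "dy": 0, "dz": -0.96, "rx": 0, "ry": 0, "rz": 0}, {"dx": 0, "dy": 0, "dz": -0.96, "rx": 0, "ry": 0, "rz": 0}, {"dx": 0, "dy": 0, "dz": -0.96, "rx": 0, "ry": 0, "rz": 0}, {"dx": 0, "dy": 0, "dz": -0.96, "rx": 0, "ry": 0, "rz": 0}], "claw": 0}}

```text
t: 10.25
tcp_pos: [0.5416, -0.2275, 0.1389]
tool_rot: [0.638, 0.77, 0.0, 0.0]
force: [-0.8, -0.0, -2.2]
finger_gap: 0.604
gripper_force: 63.8
```

Emit:
{"method": "move_arm", "body": {"targets": [{"dx": 0, "dy": 0, "dz": -0.4, "rx": 0, "ry": 0, "rz": 0}, {"dx": 0, "dy": 0, "dz": -0.4, "rx": 0, "ry": 0, "rz": 0}, {"dx": 0, "dy": 0, "dz": -0.4, "rx": 0, "ry": 0, "rz": 0}, {"dx": 0, "dy": 0, "dz": -0.4, "rx": 0, "ry": 0, "rz": 0}, {"dx": 0, "dy": 0, "dz": -0.3, "rx": 0, "ry": 0, "rz": 0}, {"dx": 0, "dy": 0, "dz": -0.1, "rx": 0, "ry": 0, "rz": 0}, {"dx": 0, "dy": 0, "dz": 0, "rx": 0, "ry": 0, "rz": 0}, {"dx": 0, "dy": 0, "dz": 0, "rx": 0, "ry": 0, "rz": 0}, {"dx": 0, "dy": 0, "dz": 0, "rx": 0, "ry": 0, "rz": 0}, {"dx": 0, "dy": 0, "dz": 0, "rx": 0, "ry": 0, "rz": 0}]}}

```text
t: 11.5
tcp_pos: [0.5415, -0.2283, 0.0896]
tool_rot: [0.638, 0.77, 0.0, 0.0]
force: [0.0, 0.6, -2.3]
finger_gap: 0.603
gripper_force: 63.8
```

Emit:
{"method": "move_arm", "body": {"targets": [{"dx": 0, "dy": -0.08, "dz": 0, "rx": 0, "ry": 0, "rz": 0}, {"dx": 0, "dy": 0, "dz": -0.06, "rx": 0, "ry": 0, "rz": 0}, {"dx": 0, "dy": 0, "dz": -0.06, "rx": 0, "ry": 0, "rz": 0}, {"dx": 0, "dy": 0, "dz": -0.06, "rx": 0, "ry": 0, "rz": 0}, {"dx": 0, "dy": 0, "dz": -0.04, "rx": 0, "ry": 0, "rz": 0}, {"dx": 0, "dy": 0, "dz": -0.02, "rx": 0, "ry": 0, "rz": 0}, {"dx": 0, "dy": 0, "dz": -0.02, "rx": 0, "ry": 0, "rz": 0}, {"dx": 0, "dy": 0, "dz": 0, "rx": 0, "ry": 0, "rz": 0}, {"dx": 0, "dy": 0, "dz": 0, "rx": 0, "ry": 0, "rz": 0}, {"dx": 0, "dy": 0, "dz": 0, "rx": 0, "ry": 0, "rz": 0}], "claw": 0}}

```text
t: 12.75
tcp_pos: [0.5414, -0.2303, 0.0828]
tool_rot: [0.638, 0.77, 0.0, 0.0]
force: [-0.8, 0.4, -2.2]
finger_gap: 0.599
gripper_force: 63.8
```

Emit:
{"method": "move_arm", "body": {"targets": [{"dx": 0, "dy": 0, "dz": -0.02, "rx": 0, "ry": 0, "rz": 0}, {"dx": 0, "dy": 0, "dz": -0.02, "rx": 0, "ry": 0, "rz": 0}, {"dx": 0, "dy": 0, "dz": -0.02, "rx": 0, "ry": 0, "rz": 0}, {"dx": 0, "dy": 0, "dz": 0, "rx": 0, "ry": 0, "rz": 0}, {"dx": 0, "dy": 0, "dz": 0, "rx": 0, "ry": 0, "rz": 0}, {"dx": 0, "dy": 0, "dz": 0, "rx": 0, "ry": 0, "rz": 0}, {"dx": 0, "dy": 0, "dz": 0, "rx": 0, "ry": 0, "rz": 0}, {"dx": 0, "dy": 0, "dz": 0, "rx": 0, "ry": 0, "rz": 0}, {"dx": 0, "dy": 0, "dz": 0, "rx": 0, "ry": 0, "rz": 0}, {"dx": 0, "dy": 0, "dz": 0, "rx": 0, "ry": 0, "rz": 0}], "claw": 0}}

```text
t: 14.0
tcp_pos: [0.5414, -0.2303, 0.0821]
tool_rot: [0.638, 0.77, -0.0, 0.0]
force: [-1.4, 1.2, 5.9]
finger_gap: 0.604
gripper_force: 64.5
```

Contact: the vertical force changed by about +8 N at the expected height, so the tub is on the pan. I'll release, then rise straight up.

Emit:
{"method": "move_arm", "body": {"targets": [{"dx": 0, "dy": 0, "dz": 0, "rx": 0, "ry": 0, "rz": 0}, {"dx": 0, "dy": 0, "dz": 0, "rx": 0, "ry": 0, "rz": 0}, {"dx": 0, "dy": 0, "dz": 0, "rx": 0, "ry": 0, "rz": 0}, {"dx": 0, "dy": 0, "dz": 0, "rx": 0, "ry": 0, "rz": 0}, {"dx": 0, "dy": 0, "dz": 0, "rx": 0, "ry": 0, "rz": 0}, {"dx": 0, "dy": 0, "dz": 0, "rx": 0, "ry": 0, "rz": 0}, {"dx": 0, "dy": 0, "dz": 0, "rx": 0, "ry": 0, "rz": 0}, {"dx": 0, "dy": 0, "dz": 0, "rx": 0, "ry": 0, "rz": 0}, {"dx": 0, "dy": 0, "dz": 0, "rx": 0, "ry": 0, "rz": 0}, {"dx": 0, "dy": 0, "dz": 0, "rx": 0, "ry": 0, "rz": 0}], "claw": 100}}

```text
t: 15.25
tcp_pos: [0.5414, -0.2302, 0.0813]
tool_rot: [0.638, 0.77, -0.0, 0.0]
force: [-0.0, -0.4, 0.3]
finger_gap: 1.002
gripper_force: 0.0
```

Emit:
{"method": "move_arm", "body": {"targets": [{"dx": 0, "dy": 0, "dz": 0.3, "rx": 0, "ry": 0, "rz": 0}, {"dx": 0, "dy": 0, "dz": 0.6, "rx": 0, "ry": 0, "rz": 0}, {"dx": 0, "dy": 0, "dz": 0.8, "rx": 0, "ry": 0, "rz": 0}, {"dx": 0, "dy": 0, "dz": 0.8, "rx": 0, "ry": 0, "rz": 0}, {"dx": 0, "dy": 0, "dz": 0.8, "rx": 0, "ry": 0, "rz": 0}, {"dx": 0, "dy": 0, "dz": 0.8, "rx": 0, "ry": 0, "rz": 0}, {"dx": 0, "dy": -0.8, "dz": 0.8, "rx": 0, "ry": 0, "rz": 0}, {"dx": 0, "dy": -1, "dz": 0.8, "rx": 0, "ry": 0, "rz": 0}, {"dx": 0, "dy": -1, "dz": 0.6, "rx": 0, "ry": 0, "rz": 0}, {"dx": 0, "dy": -0.6, "dz": 0.3, "rx": 0, "ry": 0, "rz": 0}]}}

```text
t: 16.5
tcp_pos: [0.5417, -0.3167, 0.2485]
tool_rot: [0.638, 0.77, -0.0, 0.002]
force: [-1.4, 0.7, -0.7]
finger_gap: 1.001
gripper_force: 0.0
```

Run:
```python
from h import *
s=sensors.sense();print(s['t'],s['tcp_pos'],s['finger_gap'],s['force'])
m=cams.camera_model("wrist")
im=cams.snapshot("wrist")[:,:,::-1].copy()
cv2.imwrite("pics/w4.png",cv2.convertScaleAbs(im,alpha=1.2))
print(proj(m,rect([.5415,-.2305,.187],.104,.14,.05)).round().tolist(),proj(m,rect([.5415,-.2305,.187],.052,.095,.125)).round().tolist())
```

```text
16.5 [ 0.54171841 -0.31670203  0.24852759] 1.0014828739228736 [-1.36976346  0.72241514 -0.7186282 ]
[[273.0, 193.0], [387.0, 193.0], [397.0, 20.0], [267.0, 20.0]] [[298.0, 180.0], [372.0, 180.0], [379.0, 29.0], [296.0, 29.0]]
```

View pics/w4.png

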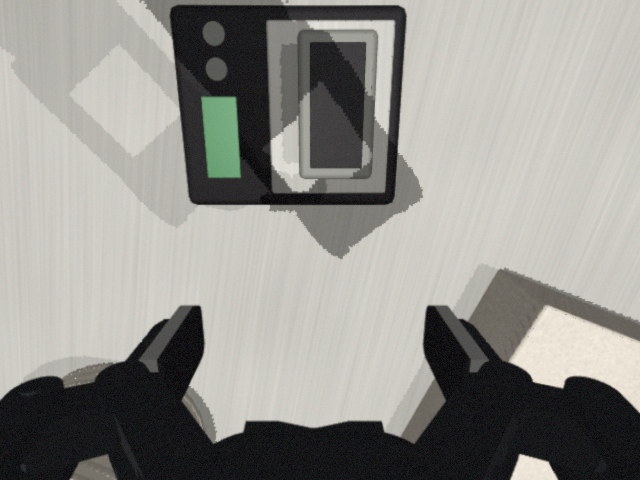

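The wrist view shows the tub's lid at (298,30), (378,31), (371,178) and (299,178). The pan is at (266,20), (396,20), (387,192) and (272,193). Both are within about 2 px of the centred, square prediction, and the gripper is clear.

```bash
python3 -c "
from station import order
print(order.sign_off())"
```

```text
the job is handed in; nothing more can be done
None
```

The larger tub stands upright, centred and square on the scale pan. It was lowered into contact before release, the other two tubs were left alone, and the job was handed in at about 16.6 s.

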